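# Lock a medicine carton in the labelling jig

### The job

On the packing table of a medicine store, push the white carton with the blue band along the green jig's channel with your fingertips until it sits fully home against the end stop. Then flip the jig's red toggle handle over to its other side, so that it snaps across and its rubber foot clamps the carton. Do not pick the carton up, leave everything else on the table where it is, and finish with your hand clear.

Things in the scene. Friction and masses are not known exactly. Their poses are not given: they have to be found in the camera images.
- jig: Fixed labelling jig on a green plate, x -135 to +125, y -65 to +160 mm in its own frame, 10 mm thick. Origin: on the table under the channel's centre line. The channel runs along its x axis on the plate, between an aluminium fence (inner face y = -34 mm, top 46 mm above the table) and a low rail (inner face y = +34 mm, top 22 mm). It is open at its -x end; the end stop closes its +x end.
- stop_face (a point): Middle of the end stop's face that the carton must meet, at jig x = 105, y = 0, z = 28 mm. The stop is 92 mm wide and its top is 46 mm above the table. Axes as the jig's.
- carton_center (a point): Loose white medicine carton with a blue band, 100 (along the channel) x 60 x 45 mm high, 100 to 230 g, lying in the channel short of the stop. The point is its centre, half-way up (22.5 mm above the plate). Its x axis points along the channel to the stop. Fully home, its centre is at jig x = 55 mm.
- handle_pivot (a point): Centre of the red handle's axle, which lies along jig x, at jig x = 55, y = 115, z = 50 mm. It belongs to a push-type toggle clamp that stands on the plate, on the +y side of the channel; the clamp's fixed steel cheeks reach up to 60 mm above the table, over jig x = 34 to 76 and y = 90 to 146 mm. Axes as the jig's.
- handle (a joint): Angle of the red toggle handle, rad. 0 (start): leaning 0.7 rad off upright away from the channel, to jig +y. 0.7: upright, dead centre. 1.4: leaning 0.7 rad towards the channel, clamped. A spring throws it from the centre to the nearer end; moving it off its end takes about 0.2 N m (2 to 3 N at its tip). As it swings it drives the rubber foot 22 mm towards the channel.
- handle_end (a point): Centre of the rounded end of the red handle (12 mm radius), 85 mm from the pivot, at the start at jig x = 55, y = 170, z = 115 mm. The red grip is 24 mm thick and covers the upper 50 mm; a 12 mm steel rod is below it.
- clamp_foot: Black rubber foot at the end of the clamp's plunger, 20 mm across and 10 mm long, sprung back by up to 12 mm. Origin: centre of its pressing face, 37 mm above the table, at jig x = 55, y = 44 mm at the start. It presses with about 3 to 7 N on the side of a carton that is fully home, holding it against the fence.
- amber_bottle: Bystander: amber glass bottle with a white cap, 44 mm across, 85 mm tall, standing on the table beside the jig; origin at the centre of its underside.
- white_jar: Bystander: white jar with a green lid, 50 mm across, 60 mm tall, standing beside the jig; origin at the centre of its underside.
- small_pack: Bystander: white medicine pack with an orange band, 75 x 40 x 30 mm, on the table; origin at the centre of its underside.
- flat_pack: Bystander: flat white medicine pack with a green band, 120 x 70 x 22 mm, on the table; origin at the centre of its underside.
- tape_roll: Bystander: amber roll of packing tape lying flat, 90 mm across, 24 mm high; origin at the centre of its underside.
- marker: Bystander: white marker pen with a blue cap lying on the table, about 130 mm long, 17 mm thick; origin under its middle.
There are look-alikes about, which are no part of the job. Leave any pink or turquoise look-alike of the part that bears carton_center alone.

How it is judged (in metres and radians):
On the way, in this order (a step that is already met when the one before it is completed fails the run):
1. the carton is pushed home against the end stop (x of carton_center in the frame of jig above 0.051 m and y of carton_center in the frame of jig between -0.012 and 0.012 m and z of carton_center in the frame of jig below 0.038 m), for 0.2 s.
2. the red handle has snapped over to its clamped side (value of joint handle above 1.3 rad), for 0.2 s.
At the end, for the whole second after the job is handed in: The carton lies flat in the channel with its end within 5 mm of the end stop, the handle is over on its clamped side (joint above 1.3 rad), and the rubber foot presses on the carton with more than 1.5 N (x of carton_center in the frame of jig above 0.05 m and y of carton_center in the frame of jig between -0.012 and 0.012 m and z of carton_center in the frame of jig below 0.038 m and angle between carton_center's own z axis and vertical below 0.08 rad and value of joint handle above 1.3 rad and contact force between clamp_foot and carton above 1.5 N); the robot touches nothing.
It fails at once if the carton is lifted more than 12 mm off the jig or tipped by more than 0.35 rad (z of carton_center in the frame of jig above 0.0445 m or angle between carton_center's own z axis and vertical above 0.35 rad).
It fails at once if a bystander is moved by more than 25 mm (distance of any of amber_bottle, white_jar, small_pack, flat_pack, tape_roll, marker from where it was at the start of the episode above 0.025 m).
It also fails if it takes over 38 s, if anything falls off the work surface, if the arm or the gripper's body presses on something with over 40 N, if the wrist force passes 120 N, or if a joint passes its speed limit or range.

### The arm

A 6-joint arm with a two-finger parallel gripper is mounted at the origin on the work surface. World frame = base frame: x ahead of the robot, y to its left, z up, the work surface at z = 0. Lengths are in m, angles in degrees, forces in N, time in s.
With the tool pointing down it reaches from about 0.375 to 0.9 m from the base axis. Payload 3.1 kg.
Tool frame: the origin (TCP) lies at the centre of the arm's flange, where the gripper is bolted on; the fingertips stand 182 mm ahead of it and the grasp point (between the pads) lies 164 mm ahead of it; x points along the fingers, z is the direction in which the jaws open and shut, and the axes are right-handed (so a half turn about x gives the same grasp; the last joint's range is limited). The gripper opens to 87 mm and grips with 3 to 60 N. Pads are 19 mm wide; open, the fingers measure 117 mm over their backs; the gripper's body (75 mm by 190 mm) begins 51 mm behind the grasp point.
Start: joints at [63.054, 30.224, 82.088, -0, 67.689, -10.227], TCP at [0.18, 0.599, 0.405] pointing down, gripper open.
Joint ranges: [-176.69, 176.69], [-43.24, 126.21], [12.49, 139.97], [-82, 262], [0, 151.66], [-163.58, 163.58]. Speed limits (degrees/s): [159.86, 159.86, 180, 180, 180, 180].

### API

Orientations are given as a 3x3 rotation matrix whose columns are the frame's x, y, z axes.
In Python, from rig import bot gives the robot as it stands.
- The arm moves only by the shell command python3 -m crank 'ROWS' [OPENING]. ROWS is JSON, a list of rows, each an object with "offset": the shift along the tool's x, y, z in m, a list of three; "spin": the turn about the tool's x in rad. A call has 1 to 12 rows; each row shifts and turns the commanded pose from where the row before left it, along the tool's axes as they then stand; what a row does not reach is not made up. A row lasts 1/10 s, in which the tool goes at most 50 mm and 8.59 degrees, less where a joint would pass 70% of its speed; a pose out of reach is approached as far as the arm can. A call is refused whole if a number of a shift passes 0.05 or a number of a turn 0.15, either way. A call with a gripper value outside its range is refused whole. OPENING is the finger opening in m, from 0 to 0.087, set as the call begins (- or left out, the last holds). The fingers move at their own pace and stop on an object; the grip force is fixed at half the most. Time passes only in rows, so rows that do not move let the fingers close. It gives the time, the measured TCP pose, the force and the opening at its end, in the units of the state.
- bot.read_state(): the state, without advancing time (a new reading comes with each control period).
- bot.capture(name): name is "side" or "top"; returns a dict with "pixels" (420x560x3 uint8, blue, green, red), "depth" (420x560 float32, m along the optical axis (not along the pixel's ray), 0 where there is no reading), "K" (3x3 intrinsics, pixels), "k1" (the pictures are not rectified: a ray, as slopes to the right and down, at radius r is drawn at 1 + k1 r^2 times it, then the intrinsics apply), "world_to_cam" (4x4, takes a point from world to camera coordinates). Camera axes: x right, y up, looking along -z (the intrinsics and any distortion apply to the point x, -y, -z); pixel columns grow to the right and rows downward; lengths in m; the calibration is good to about 2 mm. A picture is of the moment at which its call begins.
- bot.hand_in(): hands the job in, once; it reports no verdict.
Trained networks look in a picture, given as the dict that the camera call returned (one of the last four; its "shot" number tells which), for a name from the list of things; names that differ only in an ending like _2 or _b are one class to them, and where a whole thing is asked for, a point or a joint stands for the part that bears it (a point fixed in the world has none). Each returns a list of dicts, best first, with "p" (0 to 1); they miss things now and then, are a little off and sometimes report something else, mostly with a low value. They report only what shows in the picture. A call takes as long as a camera call. They do not tell look-alikes from the thing itself.
- bot.regions_of(label, picture): "region" (420x560 bool, what is visible of it) and "extent" ([centre column, centre row, width, height] in pixels, round what is visible of it).
The state is a dict: "time_s": time; "joint_positions": joint angles; "qvel": joint speeds; "tau": joint torques, N m; "position": TCP position; "tcp_rot": TCP orientation; "force": force on the tool from outside, world axes, zero at the start; "moment": the same for the moment, N m; "opening": opening from 0.0 (shut) to 1.0 (fully open).
Only numpy, scipy, OpenCV 4.12 (cv2) and the standard library are available. Lean on these libraries where they do the work, as an engineer would, in place of code of your own. Each camera call takes 0.05 s, during which the arm holds its last target.

## Working session

There is one attempt and no reset: what is moved stays moved. The work goes in short steps, Python scripts to look and compute and a shell command to move; the robot and the scene stay as the last step left them, time stands still between calls to the robot, and variables do not carry over. Pictures are saved under pics/ and viewed, and the job is handed in when it is done.

```bash
mkdir -p pics; ls
cat > h.py <<'E'
import numpy as np,cv2
from rig import bot
def cloud(c):
    H,W=c['depth'].shape;K=np.array(c['K']);k1=c['k1']
    u,v=np.meshgrid(np.arange(W),np.arange(H))
    p=cv2.undistortPoints(np.stack([u.ravel(),v.ravel()],1).astype(np.float64)[:,None],K,np.array([k1,0,0,0,0.]))[:,0]
    d=c['depth'].ravel().astype(float)
    pc=np.stack([p[:,0]*d,-p[:,1]*d,-d,np.ones_like(d)],1)
    w=(np.linalg.inv(np.array(c['world_to_cam']))@pc.T).T[:,:3]
    w[d<=0]=np.nan
    return w.reshape(H,W,3)
def proj(c,P):
    P=np.atleast_2d(P);q=(np.array(c['world_to_cam'])@np.c_[P,np.ones(len(P))].T).T
    s=np.c_[q[:,0]/-q[:,2],-q[:,1]/-q[:,2]];r2=(s**2).sum(1,keepdims=True);s=s*(1+c['k1']*r2)
    K=np.array(c['K']);return np.c_[s[:,0]*K[0,0]+K[0,2],s[:,1]*K[1,1]+K[1,2]]
E
python3 - <<'E'
from h import *
import pickle
s=bot.read_state();print({k:np.round(v,3).tolist() for k,v in s.items()})
for n in('top','side'):
    c=bot.capture(n);cv2.imwrite(f'pics/{n}0.png',c['pixels']);pickle.dump(c,open(n+'0.pkl','wb'))
    print(n,np.linalg.inv(c['world_to_cam']).round(3).tolist(),c['k1'])
    for l in ['jig','carton_center','handle','clamp_foot','amber_bottle','white_jar']:
        try: print(l,[(round(r['p'],2),np.round(r['extent']).tolist()) for r in bot.regions_of(l,c)][:4])
        except Exception as e: print(l,e)
E
```

```text
pics
{'time_s': 0.0, 'joint_positions': [63.053, 30.278, 82.156, 0.002, 67.686, -10.226], 'qvel': [0.07, 0.047, 0.127, -0.123, -0.022, -0.02], 'tau': [-0.0, -44.004, -17.659, 0.063, 0.058, -0.0], 'position': [0.18, 0.598, 0.404], 'tcp_rot': [[-0.001, -0.958, 0.288], [-0.002, 0.288, 0.958], [-1.0, 0.0, -0.002]], 'force': [-0.39, -0.359, -0.397], 'moment': [-0.027, 0.014, -0.01], 'opening': 1.0}
top [[-0.02, 0.998, -0.064, 0.47], [-1.0, -0.019, 0.023, 0.022], [0.021, 0.065, 0.998, 1.115], [0.0, 0.0, 0.0, 1.0]] -0.059791596793601055
jig [(0.96, [261.0, 198.0, 114.0, 118.0])]
carton_center [(0.89, [363.0, 244.0, 30.0, 48.0]), (0.87, [211.0, 300.0, 44.0, 28.0]), (0.86, [275.0, 222.0, 37.0, 48.0])]
handle [(0.56, [232.0, 159.0, 27.0, 18.0]), (0.51, [127.0, 248.0, 36.0, 32.0])]
clamp_foot []
amber_bottle [(0.51, [197.0, 196.0, 19.0, 16.0])]
white_jar [(0.62, [329.0, 199.0, 22.0, 22.0])]
side [[-0.998, 0.026, -0.065, 0.428], [-0.069, -0.544, 0.836, 1.02], [-0.014, 0.838, 0.545, 0.789], [0.0, 0.0, 0.0, 1.0]] -0.05792800018756184
jig [(0.93, [253.0, 254.0, 122.0, 85.0])]
carton_center [(0.94, [358.0, 285.0, 29.0, 44.0]), (0.57, [276.0, 237.0, 39.0, 32.0])]
handle [(0.57, [210.0, 240.0, 20.0, 9.0])]
clamp_foot [(0.44, [234.0, 236.0, 5.0, 11.0])]
amber_bottle [(0.82, [243.0, 287.0, 20.0, 38.0])]
white_jar [(0.87, [262.0, 209.0, 18.0, 25.0])]
```

View pics/top0.png

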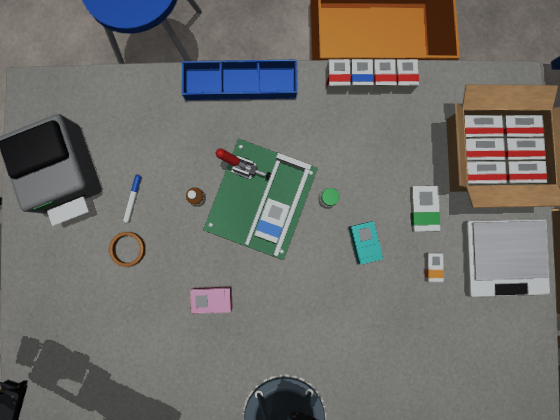

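View pics/side0.png

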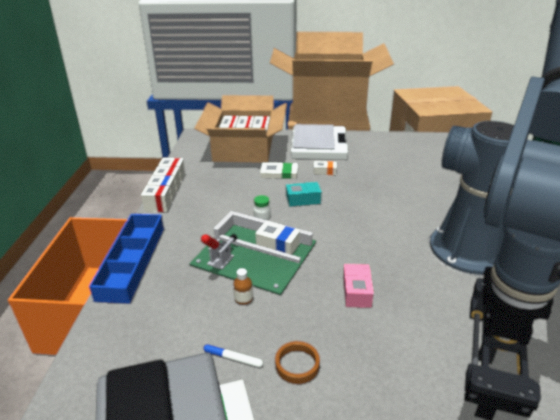

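Run:
```python
import pickle,cv2
c=pickle.load(open('top0.pkl','rb'))['pixels'];cv2.imwrite('pics/topcrop.png',cv2.resize(c[130:330,180:400],None,fx=3,fy=3,interpolation=2)[:600])
c=pickle.load(open('side0.pkl','rb'))['pixels'];cv2.imwrite('pics/sidecrop.png',cv2.resize(c[180:330,180:390],None,fx=3.8,fy=3.8,interpolation=2))
```

```text
(no output)
```

View pics/topcrop.png

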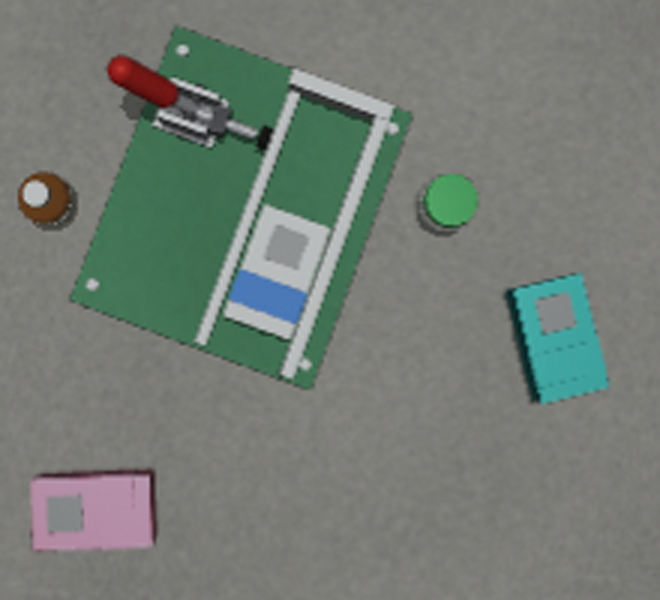

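View pics/sidecrop.png

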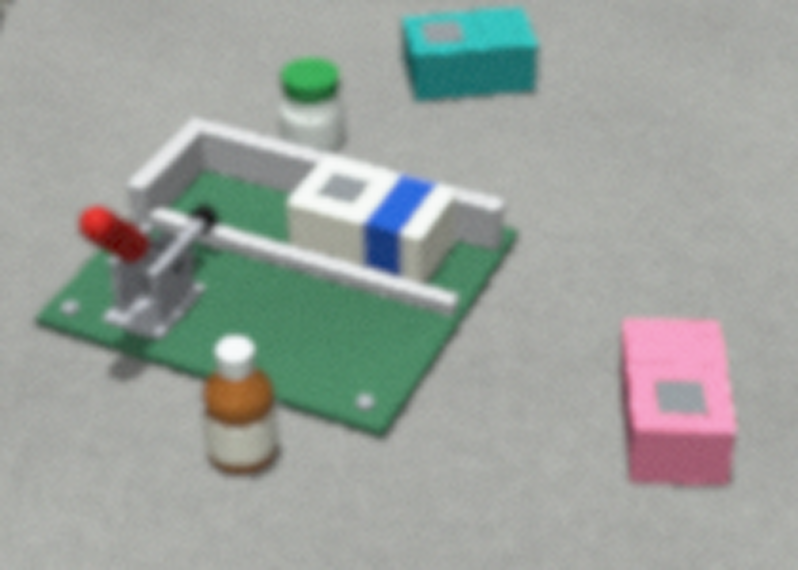

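The carton candidates in the top picture are white with a blue band (275,222), pink (211,300) and turquoise (363,244). The white one lying in the green jig's channel is the one meant, and the crop confirms it. Next I'll fit the jig pose.

```bash
cat > fit.py <<'E'
from h import *
import pickle
from scipy.optimize import least_squares
res={}
for n in('top','side'):
    c=pickle.load(open(n+'0.pkl','rb'));w=cloud(c);hsv=cv2.cvtColor(c['pixels'],cv2.COLOR_BGR2HSV)
    g=(hsv[...,0]>55)&(hsv[...,0]<85)&(hsv[...,1]>90)
    reg=np.zeros_like(g);reg[(slice(130,265),slice(195,322)) if n=='top' else (slice(210,300),slice(188,320))]=1
    m=g&reg&(np.nan_to_num(w[...,2],nan=9)<0.03)
    cn,_=cv2.findContours(cv2.morphologyEx(m.astype(np.uint8),cv2.MORPH_OPEN,np.ones((3,3))),0,2);cn=max(cn,key=cv2.contourArea)
    print(n,'plate z med',np.nanmedian(w[m][:,2]))
    # intersect all mask px rays w/ z=0.01
    Tw=np.linalg.inv(np.array(c['world_to_cam']));o=Tw[:3,3]
    def rayz(uv,z):
        p=cv2.undistortPoints(np.array(uv,float).reshape(-1,1,2),np.array(c['K']),np.array([c['k1'],0,0,0,0.]))[:,0]
        d=(Tw[:3,:3]@np.c_[p[:,0],-p[:,1],-np.ones(len(p))].T).T
        return o+d*((z-o[2])/d[:,2])[:,None]
    P=rayz(cn[:,0],0.010)
    r=cv2.minAreaRect((P[:,:2]*1000).astype(np.float32));print(r)
    # robust fit of rectangle outline distance
    def f(x):
        a=x[2];q=(P[:,:2]-x[:2])@np.array([[np.cos(a),-np.sin(a)],[np.sin(a),np.cos(a)]])
        return np.maximum(np.abs(q[:,0]+.005)-.130,np.abs(q[:,1]-.0475)-.1125)
    best=least_squares(f,[0.50,0.02,np.radians(-20)],loss='soft_l1',f_scale=.001)
    print(n,best.x[:2].round(4),np.degrees(best.x[2]).round(2),np.sqrt(np.mean(best.fun**2)))
    # verify: overlay
    a=best.x[2];R=np.array([[np.cos(a),-np.sin(a),0],[np.sin(a),np.cos(a),0],[0,0,1]]);t=np.r_[best.x[:2],0]
    res[n]=best.x
    # carton top pts
    v=(hsv[...,2]>0);
    J=(w-t)@R
    k=(np.abs(J[...,1])<.031)&(J[...,0]>-.135)&(J[...,0]<.103)&(J[...,2]>.048)&(J[...,2]<.062)
    q=J[k];print('carton top n',k.sum(),np.percentile(q,[3,50,97],axis=0).round(4).tolist())
    k=(np.abs(J[...,2]-.115)<.02)&(J[...,1]>.13)&(J[...,1]<.2)&(abs(J[...,0]-.055)<.04);q=J[k];print('handle',len(q),np.nanmedian(q,0))
    k=(abs(J[...,1])<.05)&(J[...,2]>.036)&(J[...,0]>.1)&(J[...,0]<.15);q=J[k];print('stop',len(q),np.percentile(q,[3,50,97],axis=0).round(4).tolist())
    im=c['pixels'].copy()
    def L(A,col):
        A=np.array(A,float);uv=proj(c,A@R.T+t);cv2.polylines(im,[np.round(uv*8).astype(int)],False,col,1,cv2.LINE_AA,3)
    L([[-.135,-.065,.01],[.125,-.065,.01],[.125,.16,.01],[-.135,.16,.01],[-.135,-.065,.01]],(0,255,255))
    L([[-.13,-.034,.046],[.105,-.034,.046],[.105,.046,.046]],(255,0,255));L([[-.13,.034,.022],[.105,.034,.022]],(255,0,255))
    L([[.055,.115,.05],[.055,.170,.115]],(255,255,0))
    im=im[130:270,190:335] if n=='top' else im[200:310,180:330]
    cv2.imwrite(f'pics/fit_{n}.png',cv2.resize(im,None,fx=4,fy=4,interpolation=2))
    for l,sl in (('amber',None),):pass
E
python3 fit.py
```

```text
top plate z med 0.009048422267827538
((556.3275146484375, 113.09614562988281), (111.66799926757812, 186.28831481933594), 68.39511108398438)
top [0.4929 0.0005] -6.26 0.04108090849350607
carton top n 663 [[-0.0342, -0.0149, 0.05], [0.0193, 0.0109, 0.0542], [0.0612, 0.0298, 0.0578]]
handle 0 [nan nan nan]
stop 83 [[0.1014, -0.0498, 0.04], [0.1218, -0.0426, 0.0449], [0.1395, 0.0476, 0.0485]]
side plate z med 0.010432489007867751
((561.020263671875, 116.35357666015625), (116.99208068847656, 194.4033966064453), 68.48703002929688)
side [0.4709 0.0131] -15.75 0.04362245054133401
carton top n 389 [[-0.0151, -0.0159, 0.0489], [0.0356, 0.0092, 0.0556], [0.0837, 0.0295, 0.0583]]
handle 0 [nan nan nan]
stop 94 [[0.1021, -0.0355, 0.0366], [0.1249, -0.0239, 0.0443], [0.1475, -0.0182, 0.0483]]
  return np.nanmean(a, axis, out=out, keepdims=keepdims)
```

Run:
```python
import cv2,numpy as np
a=cv2.imread('pics/fit_top.png');b=cv2.imread('pics/fit_side.png');a=cv2.resize(a,(400,386));b=cv2.resize(b,(400,293))
o=np.zeros((386,800,3),np.uint8);o[:,:400]=a;o[:293,400:]=b;cv2.imwrite('pics/fitboth.png',o)
```

```text
(no output)
```

View pics/fitboth.png

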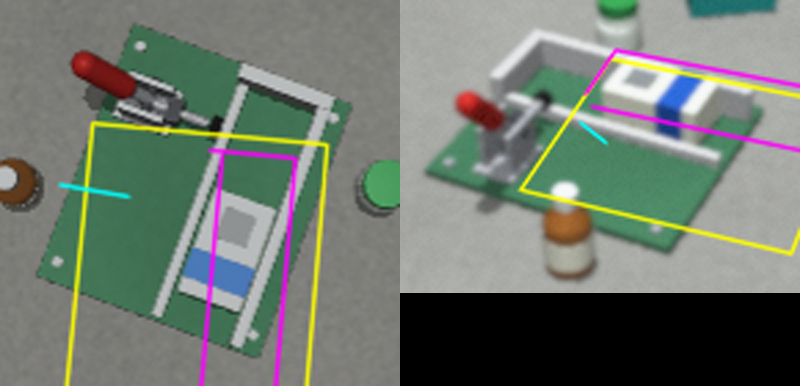

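```bash
python3 - <<'E'
s=open('fit.py').read()
s=s.replace("cn=max(cn,key=cv2.contourArea)","cn=cv2.convexHull(np.vstack([k for k in cn if cv2.contourArea(k)>15]))")
s=s.replace("P=rayz(cn[:,0],0.010)","""hm=np.zeros(g.shape,np.uint8);cv2.fillConvexPoly(hm,cn,1);cn=cv2.findContours(hm,0,1)[0][0]
    P=rayz(cn[:,0],0.010)""").replace("[0.50,0.02,","[0.56,0.06,")
open('fit.py','w').write(s)
E
python3 fit.py;python3 - <<'E'
import cv2,numpy as np
a=cv2.imread('pics/fit_top.png');b=cv2.imread('pics/fit_side.png');a=cv2.resize(a,(400,386));b=cv2.resize(b,(400,293))
o=np.zeros((386,800,3),np.uint8);o[:,:400]=a;o[:293,400:]=b;cv2.imwrite('pics/fitboth2.png',o)
E
```

```text
top plate z med 0.009048422267827538
((569.3712768554688, 48.90571594238281), (223.81129455566406, 259.72344970703125), 68.37617492675781)
top [0.5565 0.003 ] -21.55 0.004587723096136402
carton top n 929 [[-0.0967, -0.0293, 0.0506], [-0.05, -0.0017, 0.0542], [-0.0029, 0.026, 0.0577]]
handle 167 [0.0539011  0.15821874 0.11564231]
stop 216 [[0.1032, -0.0443, 0.0395], [0.111, -0.0037, 0.0449], [0.1184, 0.0419, 0.0485]]
side plate z med 0.010432489007867751
((574.804443359375, 68.25518035888672), (199.1588134765625, 256.80035400390625), 68.68608093261719)
side [0.5673 0.033 ] -21.71 0.015592643023876107
carton top n 359 [[-0.0968, -0.03, 0.0489], [-0.0492, -0.0116, 0.0552], [-0.0007, 0.0009, 0.0582]]
handle 106 [0.05084282 0.14384586 0.11889111]
stop 125 [[0.1057, -0.0463, 0.0374], [0.1108, -0.0131, 0.0452], [0.1217, 0.0178, 0.0485]]
```

View pics/fitboth2.png

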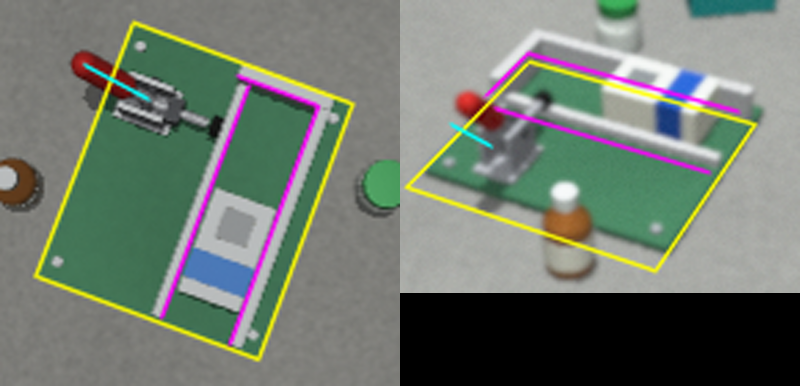

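The top-view fit is good: the plate measures 224 × 260 mm, the origin is at (0.5566, 0.0029), the yaw is −21.6°, and the carton centre is at jig x ≈ −50 mm. The side outline fit fails because the fence hides an edge. I'll cross-check the top pose in the side view and get the first move.

```bash
cat >> h.py <<'E'
A=np.radians(-21.6);RJ=np.array([[np.cos(A),-np.sin(A),0],[np.sin(A),np.cos(A),0],[0,0,1]]);TJ=np.array([.5566,.0029,0])
def to_jig(P):return (np.asarray(P)-TJ)@RJ
def delta(goal):  # goal fingertip in jig coords -> tool axes shift
    s=bot.read_state();R=np.array(s['tcp_rot']);p=np.array(s['position'])
    tip=p+R[:,0]*.182
    print('t',round(s['time_s'],2),'tip jig',to_jig(tip).round(4),'F jig',(np.array(s['force'])@RJ).round(2),'open',round(s['opening'],3))
    yaw=np.degrees(np.arctan2(R[1,2],R[0,2]));print('yaw z err to jig y',round(yaw-68.4,2),'tilt',R[:2,0].round(4),'tool-axes shift',(R.T@(TJ+RJ@np.array(goal)-tip)).round(4))
E
python3 - <<'E'
from h import *
import pickle
c=pickle.load(open('side0.pkl','rb'));im=c['pixels'].copy()
def L(A_,col):
    uv=proj(c,np.array(A_,float)@RJ.T+TJ);cv2.polylines(im,[np.round(uv*8).astype(int)],False,col,1,cv2.LINE_AA,3)
L([[-.135,-.065,.01],[.125,-.065,.01],[.125,.16,.01],[-.135,.16,.01],[-.135,-.065,.01]],(0,255,255))
L([[-.13,-.034,.046],[.105,-.034,.046],[.105,.046,.046]],(255,0,255));L([[-.1,-.03,.055],[0,-.03,.055],[0,.03,.055],[-.1,.03,.055],[-.1,-.03,.055]],(0,0,255))
L([[.055,.115,.05],[.055,.170,.115]],(255,255,0))
cv2.imwrite('pics/sidecheck.png',cv2.resize(im[200:310,180:330],None,fx=4,fy=4,interpolation=2))
c=pickle.load(open('top0.pkl','rb'));w=cloud(c)
for n,(u,v) in dict(bottle=(192,195),jar=(330,198),turq=(366,242)).items():print(n,to_jig(w[v,u]).round(3))
delta([-.125,0,.15])
E
```

```text
bottle [-0.062  0.203  0.085]
jar [ 0.053 -0.119  0.059]
turq [-0.018 -0.246  0.042]
t 0.7 tip jig [-0.5696  0.4151  0.2228] F jig [ 0.21  0.5  -0.67] open 1.001
yaw z err to jig y 4.88 tilt [0. 0.] tool-axes shift [ 0.0728 -0.4077 -0.4515]
```

View pics/sidecheck.png

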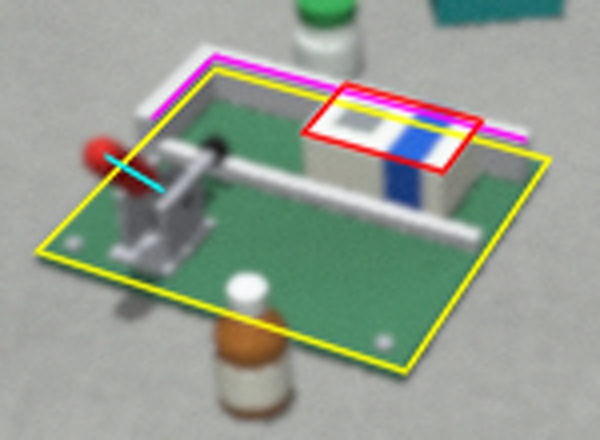

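The side view agrees with the top pose to within about 3–4 mm (overlay slightly low, carton box outlined in red). That is good enough. I'll align the yaw and shut the fingers.

```bash
python3 -m crank '[{"offset":[0,0,0],"spin":0.043},{"offset":[0,0,0],"spin":0.042}]' 0; python3 -c "
from h import *
delta([-.128,0,.15])"
```

```text
time_s: 0.9
position: [0.1798, 0.5986, 0.4048]
tcp_rot: [[0.0, -0.929, 0.37], [0.0, 0.37, 0.929], [-1.0, 0.0, 0.0]]
force: [0.4, -0.4, -0.3]
opening: 0.894
t 0.9 tip jig [-0.5697  0.4151  0.2228] F jig [ 0.51 -0.19 -0.3 ] open 0.894
yaw z err to jig y -0.09 tilt [0.     0.0001] tool-axes shift [ 0.0728 -0.4423 -0.4145]
```

```bash
python3 -m crank '[{"offset":[0,-0.034,-0.032],"spin":0},{"offset":[0,-0.034,-0.032],"spin":0},{"offset":[0,-0.034,-0.032],"spin":0},{"offset":[0,-0.034,-0.032],"spin":0},{"offset":[0,-0.034,-0.032],"spin":0},{"offset":[0,-0.034,-0.032],"spin":0},{"offset":[0,-0.034,-0.032],"spin":0},{"offset":[0,-0.034,-0.032],"spin":0},{"offset":[0,-0.034,-0.032],"spin":0},{"offset":[0,-0.034,-0.032],"spin":0},{"offset":[0,-0.034,-0.032],"spin":0},{"offset":[0,0,0],"spin":0}]'; python3 -c "
from h import *
delta([-.128,0,.1])"
```

```text
time_s: 2.1
position: [0.4011, 0.1294, 0.4054]
tcp_rot: [[0.004, -0.927, 0.375], [-0.001, 0.375, 0.927], [-1.0, -0.004, 0.0]]
force: [0.8, 0.7, 0.4]
opening: 0.005
t 2.1 tip jig [-0.1903  0.0605  0.2234] F jig [0.47 0.9  0.43] open 0.005
yaw z err to jig y -0.44 tilt [ 0.0043 -0.0014] tool-axes shift [ 0.1236 -0.0622 -0.06  ]
```

```bash
python3 -m crank '[{"offset":[0.02,-0.031,-0.03],"spin":0},{"offset":[0.02,-0.031,-0.03],"spin":0},{"offset":[0.04,0,0],"spin":0},{"offset":[0.03,0,0],"spin":0},{"offset":[0,0,0],"spin":0},{"offset":[0,0,0],"spin":0}]'
python3 - <<'E'
from h import *
delta([-.128,0,.022])
c=bot.capture('top');d=bot.capture('side')
o=np.zeros((450,800,3),np.uint8);a=cv2.resize(c['pixels'][130:280,190:323],(400,450));b=cv2.resize(d['pixels'][190:310,190:350],(400,300));o[:,:400]=a;o[:300,400:]=b
cv2.imwrite('pics/b1.png',o)
E
```

```text
time_s: 2.7
position: [0.4336, 0.0556, 0.2949]
tcp_rot: [[-0.001, -0.93, 0.367], [0.0, 0.367, 0.93], [-1.0, 0.001, -0.0]]
force: [-0.2, 0.3, -0.2]
opening: 0.008
t 2.7 tip jig [-0.134   0.0037  0.1129] F jig [-0.28  0.18 -0.25] open 0.008
yaw z err to jig y 0.05 tilt [-0.0012  0.0003] tool-axes shift [ 0.0909 -0.0061 -0.0037]
```

View pics/b1.png

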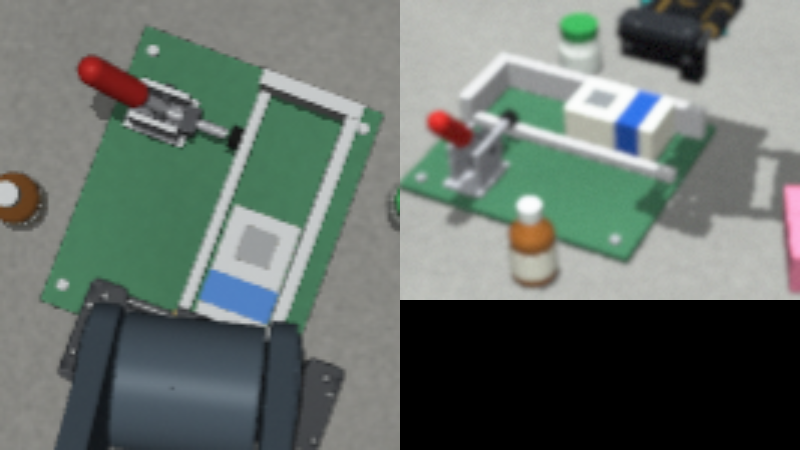

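The fingers are shut and sit behind the carton's near end, with clearance. Now I'll descend into the channel and start pushing.

```bash
python3 -m crank '[{"offset":[0.03,0,-0.004],"spin":0},{"offset":[0.03,0,0],"spin":0},{"offset":[0.02,0,0],"spin":0},{"offset":[0.01,0,0],"spin":0},{"offset":[0,0,0],"spin":0}]'; python3 -c "
from h import *
delta([-.12,0,.022])"
python3 -m crank '[{"offset":[0,-0.01,0],"spin":0},{"offset":[0,-0.01,0],"spin":0},{"offset":[0,-0.008,0],"spin":0},{"offset":[0,-0.008,0],"spin":0},{"offset":[0,-0.008,0],"spin":0},{"offset":[0,-0.008,0],"spin":0}]'; python3 -c "
from h import *
delta([-.005,0,.022])"
```

```text
time_s: 3.3
position: [0.4325, 0.0516, 0.2049]
tcp_rot: [[0.0, -0.93, 0.367], [-0.0, 0.367, 0.93], [-1.0, -0.0, 0.0]]
force: [-0.6, 0.3, -0.4]
opening: 0.01
t 3.3 tip jig [-0.1333 -0.0004  0.0229] F jig [-0.7   0.04 -0.44] open 0.01
yaw z err to jig y 0.05 tilt [ 0.0004 -0.0001] tool-axes shift [ 0.0009 -0.0133  0.0004]
time_s: 3.9
position: [0.4809, 0.0319, 0.2049]
tcp_rot: [[-0.0, -0.93, 0.368], [0.0, 0.368, 0.93], [-1.0, 0.0, -0.0]]
force: [-1.0, 0.1, 0.8]
opening: 0.005
t 3.9 tip jig [-0.0811 -0.0009  0.0229] F jig [-0.99 -0.26  0.77] open 0.005
yaw z err to jig y 0.01 tilt [-0.0003  0.0001] tool-axes shift [ 0.0009 -0.0761  0.0009]
```

```bash
python3 -m crank '[{"offset":[0,-0.008,0],"spin":0},{"offset":[0,-0.008,0],"spin":0},{"offset":[0,-0.008,0],"spin":0},{"offset":[0,-0.008,0],"spin":0},{"offset":[0,-0.008,0],"spin":0},{"offset":[0,-0.008,0],"spin":0},{"offset":[0,-0.004,0],"spin":0},{"offset":[0,0,0],"spin":0}]'
python3 - <<'E'
from h import *
delta([-.005,0,.022])
c=bot.capture('top');d=bot.capture('side')
o=np.zeros((450,800,3),np.uint8);a=cv2.resize(c['pixels'][130:280,190:323],(400,450));b=cv2.resize(d['pixels'][190:310,190:350],(400,300));o[:,:400]=a;o[:300,400:]=b
cv2.imwrite('pics/b2.png',o)
w=to_jig(cloud(c));k=(abs(w[...,1])<.03)&(w[...,2]>.05)&(w[...,2]<.06)&(w[...,0]<.102);print(np.percentile(w[k],[50,98],axis=0).round(4))
E
```

```text
time_s: 4.7
position: [0.5298, 0.0127, 0.2048]
tcp_rot: [[0.002, -0.93, 0.368], [-0.0, 0.368, 0.93], [-1.0, -0.002, 0.0]]
force: [0.9, -0.5, 0.5]
opening: 0.005
t 4.7 tip jig [-0.0282 -0.0007  0.0228] F jig [ 0.98 -0.16  0.51] open 0.005
yaw z err to jig y -0.0 tilt [ 0.0019 -0.0004] tool-axes shift [ 0.0009 -0.0232  0.0007]
[[0.0644 0.0012 0.0544]
 [0.0829 0.0262 0.0582]]
```

View pics/b2.png

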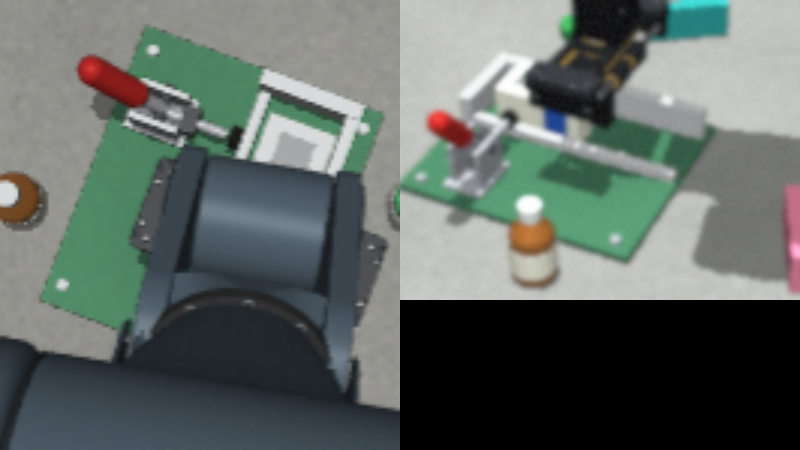

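The carton's front is at about jig x = 84 mm, 21 mm short of the stop, and it's straight and flat. I'll continue gently.

```bash
python3 -m crank '[{"offset":[0,-0.004,0],"spin":0},{"offset":[0,-0.004,0],"spin":0},{"offset":[0,-0.004,0],"spin":0},{"offset":[0,-0.003,0],"spin":0},{"offset":[0,-0.001,0],"spin":0},{"offset":[0,-0.001,0],"spin":0}]'
python3 -m crank '[{"offset":[0,-0.001,0],"spin":0},{"offset":[0,-0.001,0],"spin":0},{"offset":[0,0,0],"spin":0}]'; python3 -c "
from h import *
delta([-.005,0,.022])"
```

```text
time_s: 5.4
position: [0.5445, 0.0068, 0.2048]
tcp_rot: [[-0.001, -0.93, 0.368], [0.0, 0.368, 0.93], [-1.0, 0.001, -0.0]]
force: [-1.8, 0.6, 1.0]
opening: 0.004
time_s: 5.7
position: [0.5467, 0.006, 0.2047]
tcp_rot: [[0.001, -0.93, 0.368], [-0.0, 0.368, 0.93], [-1.0, -0.001, 0.0]]
force: [0.0, 0.3, 0.3]
opening: 0.007
t 5.7 tip jig [-0.0103 -0.0008  0.0227] F jig [-0.09  0.26  0.28] open 0.007
yaw z err to jig y 0.01 tilt [ 0.0005 -0.0001] tool-axes shift [ 0.0007 -0.0053  0.0008]
```

```bash
python3 -m crank '[{"offset":[0,-0.001,0],"spin":0},{"offset":[0,-0.001,0],"spin":0}]'|grep force;  python3 -m crank '[{"offset":[0,-0.001,0],"spin":0}]'|grep force;python3 -m crank '[{"offset":[0,-0.001,0],"spin":0}]'|grep force; python3 -c "
from h import *
delta([-.005,0,.022])"
```

```text
force: [-0.7, 0.1, 0.2]
force: [-1.0, -0.2, 0.8]
force: [-0.7, -0.2, 0.9]
t 6.1 tip jig [-0.0065 -0.0008  0.0227] F jig [-0.62 -0.43  0.9 ] open 0.002
yaw z err to jig y 0.01 tilt [-0.0001  0.    ] tool-axes shift [ 0.0007 -0.0015  0.0008]
```

```bash
for i in 1; do python3 -m crank '[{"offset":[0,-0.001,0],"spin":0}]'|grep force;python3 -m crank '[{"offset":[0,-0.001,0],"spin":0}]'|grep force;python3 -m crank '[{"offset":[0,-0.001,0],"spin":0}]'|grep force; done
python3 - <<'E'
from h import *
delta([-.005,0,.022])
c=bot.capture('top')
w=to_jig(cloud(c));k=(abs(w[...,1])<.03)&(w[...,2]>.05)&(w[...,2]<.06)&(w[...,0]<.112);print(np.percentile(w[k],[50,98],axis=0).round(4))
cv2.imwrite('pics/b3.png',cv2.resize(c['pixels'][140:200,250:330],None,fx=8,fy=8,interpolation=2))
E
```

```text
force: [-3.1, 1.9, 3.2]
force: [-4.2, 3.8, 3.2]
force: [-5.9, 5.1, 6.2]
t 6.4 tip jig [-0.0067 -0.0009  0.0225] F jig [-7.31  2.54  6.2 ] open 0.003
yaw z err to jig y 0.01 tilt [-0.0062  0.0017] tool-axes shift [ 0.0005 -0.0017  0.0009]
[[0.0909 0.0008 0.0539]
 [0.1041 0.0259 0.0583]]
```

View pics/b3.png

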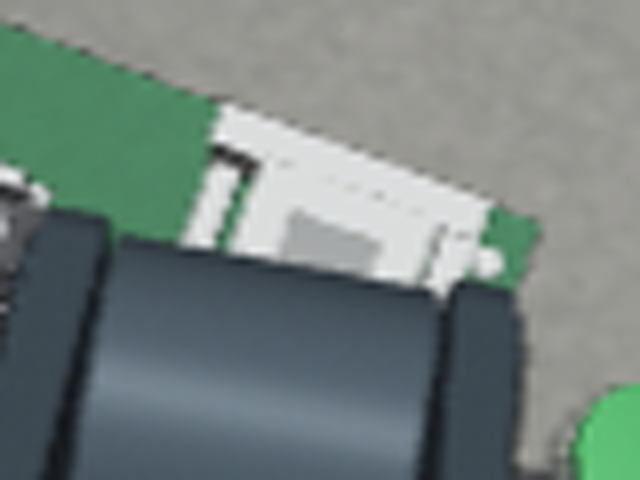

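The carton is home: there is no gap at the stop, its front edge reads 104 mm, and there's a steady 7 N against the stop. I'll hold, back off, and go up and over to the outside of the handle.

```bash
python3 -m crank '[{"offset":[0,0,0],"spin":0},{"offset":[0,0,0],"spin":0},{"offset":[0,0.005,0],"spin":0},{"offset":[0,0.02,0],"spin":0},{"offset":[-0.04,0,0],"spin":0},{"offset":[-0.05,0,0],"spin":0},{"offset":[-0.05,0,0],"spin":0},{"offset":[-0.04,0,0],"spin":0},{"offset":[0,0,0],"spin":0}]'
python3 - <<'E'
from h import *
delta([.055,.215,.2])
E
```

```text
time_s: 7.35
position: [0.5321, 0.0122, 0.3911]
tcp_rot: [[0.016, -0.93, 0.368], [-0.003, 0.368, 0.93], [-1.0, -0.017, 0.003]]
force: [0.7, -0.1, 1.1]
opening: 0.003
t 7.35 tip jig [-2.320e-02  2.000e-04  2.091e-01] F jig [0.71 0.2  1.14] open 0.003
yaw z err to jig y 0.02 tilt [ 0.0165 -0.0034] tool-axes shift [ 0.011  -0.0781  0.2147]
```

```bash
python3 -m crank '[{"offset":[0,-0.015,0.042],"spin":0},{"offset":[0,-0.015,0.043],"spin":0},{"offset":[0,-0.016,0.043],"spin":0},{"offset":[0,-0.016,0.043],"spin":0},{"offset":[0,-0.016,0.043],"spin":0},{"offset":[0,0,0],"spin":0},{"offset":[0,0,0],"spin":0}]'
python3 - <<'E'
from h import *
delta([.055,.215,.1])
c=bot.capture('top');d=bot.capture('side')
o=np.zeros((450,800,3),np.uint8);a=cv2.resize(c['pixels'][130:280,190:323],(400,450));b=cv2.resize(d['pixels'][170:310,180:320],(400,400));o[:,:400]=a;o[:400,400:]=b
cv2.imwrite('pics/b4.png',o)
w=to_jig(cloud(d));hs=cv2.cvtColor(d['pixels'],40);m=((hs[...,0]<6)|(hs[...,0]>174))&(hs[...,1]>170)&(w[...,2]>.07)&(abs(w[...,0]-.055)<.05)&(w[...,2]<.14);print(m.sum(),np.percentile(w[m],[3,50,97],axis=0).round(3))
E
```

```text
time_s: 8.05
position: [0.6812, 0.1837, 0.383]
tcp_rot: [[-0.001, -0.93, 0.366], [-0.001, 0.366, 0.93], [-1.0, 0.001, -0.001]]
force: [-0.6, -0.7, -0.6]
opening: 0.005
t 8.05 tip jig [0.0492 0.2138 0.201 ] F jig [-0.3  -0.91 -0.59] open 0.005
yaw z err to jig y 0.11 tilt [-0.001  -0.0008] tool-axes shift [ 0.101  -0.0059  0.0013]
108 [[0.044 0.144 0.079]
 [0.047 0.168 0.109]
 [0.056 0.183 0.126]]
```

View pics/b4.png

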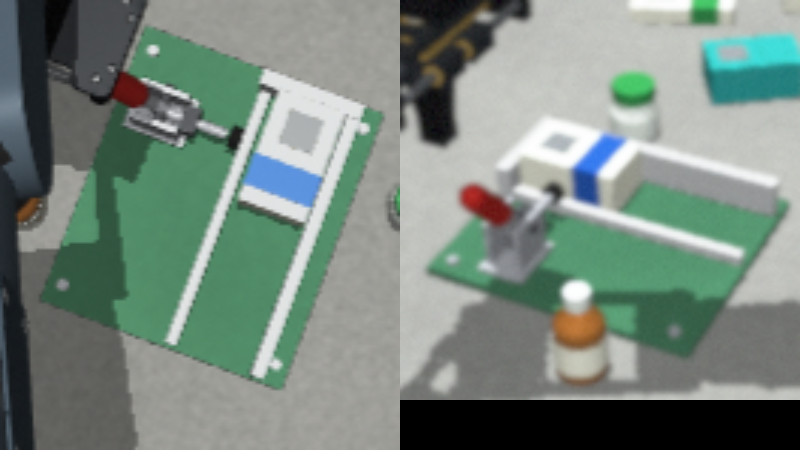

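The carton is seated against the stop, and the handle end is at jig y ≈ 183 mm at its outer edge. The fingers are 16 mm outside it, so I'll descend and push.

```bash
python3 -m crank '[{"offset":[0.035,-0.006,0.004],"spin":0},{"offset":[0.035,0,0],"spin":0},{"offset":[0.025,0,0],"spin":0},{"offset":[0.008,0,0],"spin":0},{"offset":[0,0,0],"spin":0}]'; python3 -c "
from h import *
delta([.055,.12,.1])"
python3 -m crank '[{"offset":[0,0,-0.008],"spin":0},{"offset":[0,0,-0.008],"spin":0},{"offset":[0,0,-0.008],"spin":0},{"offset":[0,0,-0.008],"spin":0}]'; python3 -c "
from h import *
delta([.055,.12,.1])"
```

```text
time_s: 8.65
position: [0.6874, 0.1833, 0.2806]
tcp_rot: [[-0.003, -0.929, 0.369], [-0.0, 0.369, 0.929], [-1.0, 0.003, -0.002]]
force: [0.1, 1.0, -0.5]
opening: 0.009
t 8.65 tip jig [0.0547 0.2156 0.0986] F jig [-0.29  0.92 -0.53] open 0.009
yaw z err to jig y -0.07 tilt [-0.003  -0.0005] tool-axes shift [-0.0012 -0.0004 -0.0956]
time_s: 9.05
position: [0.6777, 0.1559, 0.285]
tcp_rot: [[0.01, -0.929, 0.37], [0.007, 0.37, 0.929], [-1.0, -0.007, 0.01]]
force: [4.4, 10.0, 8.0]
opening: 0.003
t 9.05 tip jig [0.0575 0.1886 0.1031] F jig [ 0.39 10.95  7.99] open 0.003
yaw z err to jig y -0.11 tilt [0.0098 0.0066] tool-axes shift [ 0.0024  0.0024 -0.0686]
```

The force is 11 N sideways and 8 N up, more than expected. I'll look before going on.

Run:
```python
from h import *
delta([.055,.12,.1])
c=bot.capture('top');d=bot.capture('side')
o=np.zeros((450,800,3),np.uint8);a=cv2.resize(c['pixels'][130:280,190:323],(400,450));b=cv2.resize(d['pixels'][200:290,190:280],(400,400),interpolation=2);o[:,:400]=a;o[:400,400:]=b
cv2.imwrite('pics/b5.png',o)
w=to_jig(cloud(d));hs=cv2.cvtColor(d['pixels'],40);m=((hs[...,0]<6)|(hs[...,0]>174))&(hs[...,1]>170)&(w[...,2]>.07)&(abs(w[...,0]-.055)<.05)&(w[...,2]<.16);print(m.sum(),np.percentile(w[m],[3,50,97],axis=0).round(3))
```

```text
t 9.05 tip jig [0.0575 0.1886 0.1031] F jig [ 0.39 10.95  7.99] open 0.003
yaw z err to jig y -0.11 tilt [0.0098 0.0066] tool-axes shift [ 0.0024  0.0024 -0.0686]
93 [[0.044 0.143 0.082]
 [0.047 0.162 0.109]
 [0.052 0.175 0.129]]
```

View pics/b5.png

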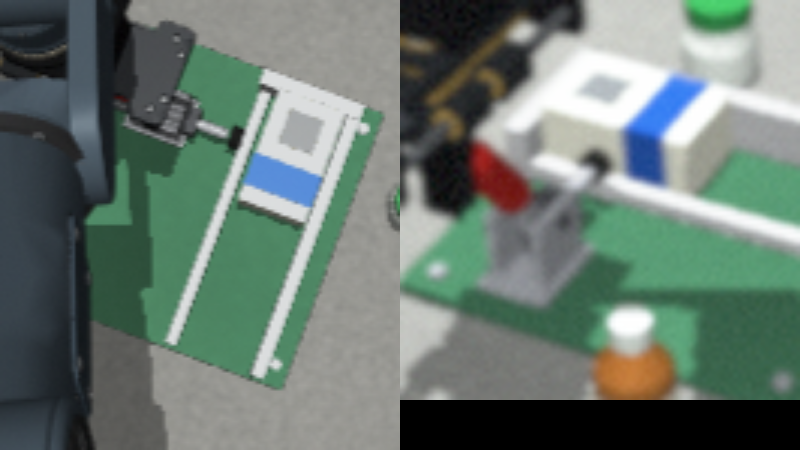

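The handle has moved about 8 mm, but finger friction against the rising end opposes the arc. I'll follow the arc by moving in and up together.

```bash
python3 -m crank '[{"offset":[-0.006,-0.002,-0.004],"spin":0},{"offset":[-0.005,0,-0.007],"spin":0},{"offset":[-0.004,0,-0.007],"spin":0}]'; python3 -c "
from h import *
delta([.055,.12,.12])"
```

```text
time_s: 9.45
position: [0.6715, 0.1369, 0.2978]
tcp_rot: [[0.001, -0.93, 0.368], [0.0, 0.368, 0.93], [-1.0, -0.001, 0.001]]
force: [1.2, 2.5, 2.2]
opening: 0.007
t 9.45 tip jig [0.0577 0.167  0.1158] F jig [0.25 2.75 2.24] open 0.007
yaw z err to jig y 0.02 tilt [0.0012 0.0003] tool-axes shift [-0.0043  0.0027 -0.047 ]
```

Forces dropped to about 3 N, so I'll carry on over dead centre.

```bash
python3 -m crank '[{"offset":[-0.003,0,-0.008],"spin":0},{"offset":[-0.002,0,-0.008],"spin":0},{"offset":[-0.001,0,-0.008],"spin":0}]'; python3 -m crank '[{"offset":[0,0,-0.008],"spin":0},{"offset":[0,0,-0.006],"spin":0},{"offset":[0,0,0],"spin":0},{"offset":[0,0,0],"spin":0}]'
python3 - <<'E'
from h import *
delta([.055,.12,.12])
c=bot.capture('top');d=bot.capture('side')
o=np.zeros((450,800,3),np.uint8);a=cv2.resize(c['pixels'][130:280,190:323],(400,450));b=cv2.resize(d['pixels'][200:290,190:280],(400,400),interpolation=2);o[:,:400]=a;o[:400,400:]=b
cv2.imwrite('pics/b6.png',o)
E
```

```text
time_s: 9.75
position: [0.6621, 0.1138, 0.3027]
tcp_rot: [[-0.001, -0.93, 0.368], [-0.001, 0.368, 0.93], [-1.0, 0.001, -0.001]]
force: [0.5, -0.1, 0.9]
opening: 0.004
time_s: 10.15
position: [0.6574, 0.1016, 0.3024]
tcp_rot: [[-0.001, -0.93, 0.368], [-0.0, 0.368, 0.93], [-1.0, 0.001, -0.0]]
force: [0.2, 0.3, 0.3]
opening: 0.007
t 10.15 tip jig [0.0573 0.1289 0.1204] F jig [0.13 0.35 0.31] open 0.007
yaw z err to jig y -0.02 tilt [-0.0007 -0.    ] tool-axes shift [ 0.0004  0.0023 -0.0089]
```

View pics/b6.png

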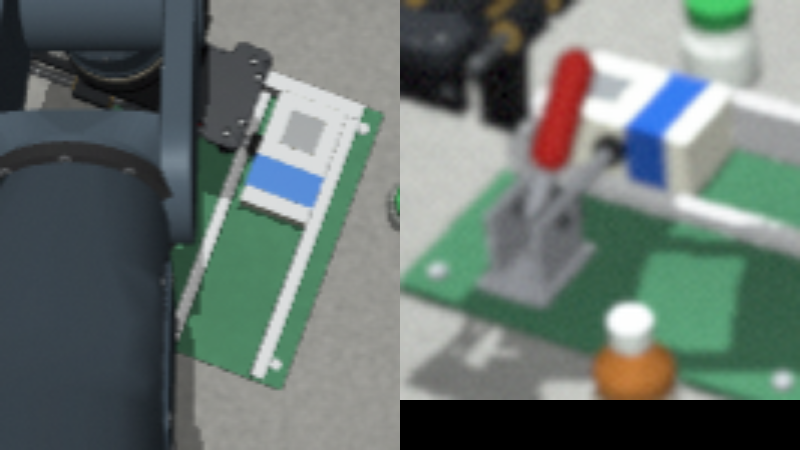

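The handle has left the finger and is over towards the channel. I'll retreat outward and up, then check.

```bash
python3 -m crank '[{"offset":[0,0,0.02],"spin":0},{"offset":[0,0,0.03],"spin":0},{"offset":[-0.03,0,0.03],"spin":0},{"offset":[-0.05,0,0.03],"spin":0},{"offset":[-0.05,0,0.04],"spin":0},{"offset":[0,0,0.05],"spin":0},{"offset":[0,0,0.05],"spin":0},{"offset":[0,0,0],"spin":0},{"offset":[0,0,0],"spin":0},{"offset":[0,0,0],"spin":0}]'
python3 - <<'E'
from h import *
delta([.055,.12,.12])
c=bot.capture('top');d=bot.capture('side')
cv2.imwrite('pics/b7full.png',c['pixels'])
o=np.zeros((450,800,3),np.uint8);a=cv2.resize(c['pixels'][130:280,190:323],(400,450),interpolation=2);b=cv2.resize(d['pixels'][200:290,190:280],(400,400),interpolation=2);o[:,:400]=a;o[:400,400:]=b
cv2.imwrite('pics/b7.png',o)
for n,q in(('top',c),('side',d)):
    w=to_jig(cloud(q));hs=cv2.cvtColor(q['pixels'],40);m=((hs[...,0]<6)|(hs[...,0]>174))&(hs[...,1]>170)&(w[...,2]>.07)&(abs(w[...,0]-.055)<.05)&(w[...,2]<.16);print(n,m.sum(),np.percentile(w[m],[3,50,97],axis=0).round(3))
    k=(abs(w[...,1])<.03)&(w[...,2]>.05)&(w[...,2]<.06)&(w[...,0]<.112);print('carton',np.percentile(w[k],[2,50,98],axis=0).round(4))
    for l in['clamp_foot','handle']:print(l,[(round(r['p'],2),np.round(r['extent']).tolist(),np.nanmedian(w[r['region']],0).round(3).tolist()) for r in bot.regions_of(l,q)])
E
```

```text
time_s: 11.25
position: [0.7444, 0.3225, 0.4141]
tcp_rot: [[-0.001, -0.93, 0.368], [-0.001, 0.368, 0.93], [-1.0, 0.001, -0.001]]
force: [0.0, -0.8, 0.3]
opening: 0.003
t 11.25 tip jig [0.0568 0.3661 0.2321] F jig [ 0.32 -0.7   0.33] open 0.003
yaw z err to jig y 0.03 tilt [-0.0012 -0.0008] tool-axes shift [ 0.1123  0.0018 -0.246 ]
top 174 [[0.044 0.052 0.082]
 [0.053 0.075 0.112]
 [0.064 0.1   0.126]]
carton [[ 0.0066 -0.0288  0.0507]
 [ 0.0544 -0.0023  0.0543]
 [ 0.103   0.0242  0.0581]]
clamp_foot [(0.51, [261.0, 199.0, 114.0, 116.0], [-0.022, 0.058, 0.01])]
handle [(0.55, [258.0, 169.0, 25.0, 10.0], [0.053, 0.077, 0.108]), (0.37, [260.0, 200.0, 116.0, 120.0], [-0.021, 0.058, 0.01])]
side 158 [[0.045 0.066 0.081]
 [0.051 0.086 0.102]
 [0.059 0.106 0.126]]
carton [[ 0.0056 -0.029   0.0507]
 [ 0.0437 -0.0003  0.0558]
 [ 0.089   0.0291  0.0586]]
clamp_foot [(0.44, [254.0, 253.0, 125.0, 81.0], [-0.029, 0.078, 0.012])]
handle [(0.69, [227.0, 229.0, 17.0, 31.0], [0.052, 0.089, 0.096])]
```

View pics/b7.png

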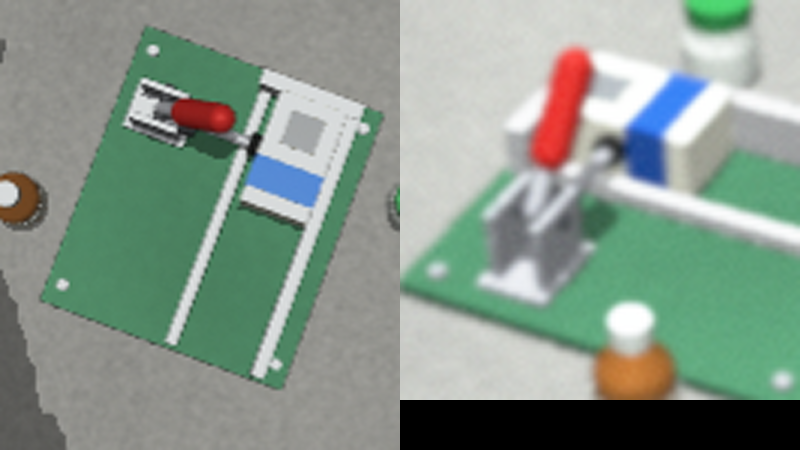

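View pics/b7full.png

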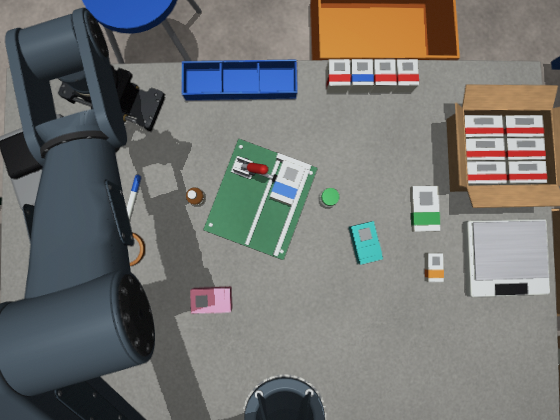

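The handle is mirrored onto the channel side at crop (205,115), and its outer end is at jig y ≈ 50 mm, which matches 1.4 rad. The foot at crop (255,145) is against the carton. The carton spans jig x of about 6 to 103 mm, the bystanders haven't moved, and the hand is clear.

```bash
python3 -c "
from h import *
print(bot.hand_in()); s=bot.read_state();print(s['time_s'],s['force'])"
```

```text
the job is handed in; nothing more can be done
None
the job is handed in; nothing more can be done
```

The carton is home against the end stop, and the red toggle is snapped over to its clamped side. I handed the job in at about 11.3 s, with the hand up and clear, but the hand-in gave no verdict.

**What I did:**
- I pushed the white, blue-banded carton along the channel with closed fingertips until it sat on the stop with a steady contact force of about 7 N.
- I then pushed the handle from outside along its arc until it snapped across. The first straight push built up about 11 N sideways and 8 N upward, so I followed the arc instead and the force fell to about 3 N.

**Last checks:**

| Item | What the pictures showed |
|---|---|
| Carton position | centre at about jig x = 55 mm, y = −2 mm; top at 54 mm, flat |
| Handle | red end leaning over the channel, outer edge at about y = 50 mm, which matches 1.4 rad |
| Rubber foot | against the carton's side in both pictures |
| Bystanders | amber bottle, white jar, small pack and flat pack look unmoved in the top picture; the arm partly hid the marker and tape roll, which the hand never went near |

**Checks that failed or disagreed:**
- The side camera disagreed with the top-view jig pose by about 3–4 mm, and a separate side-view fit failed because the fence hides one edge. I relied on the top view.
- The detection network did not pick out the foot in the last pictures, so its contact is judged by eye and its pressing force was not measured.

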